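# Set a sample in the ratchet clamp of a routing jig

### The job

Clamp the light wooden sample in the routing jig for its next cut; the ratchet clamp was left closed too far for it to go in. Throw the pawl with the red tab over, clear of the ratchet, turn the wing knob back until the jaw is out of the way, and push the sample gently along the fence until its end sits home on the end stop; then drop the pawl back into the teeth and advance the knob click by click until the sample is held snug, stopping at the first click that takes the red rings of the spring pad into the jaw, for a harder squeeze bruises the wood. Leave the glasses case and the sanding block where they lie.

Things in the scene. Friction and masses are not known exactly. Their poses are not given: they have to be found in the camera images.
- jig: Routing jig, fixed on the table: dark brown plate 245 x 215 x 15 mm. Jig frame: x from the clamp to the fence, y along the fence, z up; origin at table level under the middle of the work place; plate from x -140 to 105, y -75 to 140 mm. Clamp with knob on the -x side; aluminium fence, 26 mm high, on the +x side, its face at x 71 mm give or take 4 mm (adjustable), parallel to y.
- stop_face (a point): Point on the end stop's face that the sample must touch, 8 mm above the plate, at x 41, y -45, z 23 mm in the jig's frame; axes as the jig's. The face looks to +y. With the sample home its centre lies 45 mm to +y of this point.
- end_stop: Fixed aluminium stop block at the -y end of the work place, 46 (x) x 16 x 24 mm above the plate; its +y face is the one meant by stop_face. Origin: 15 mm above the jig's origin.
- sample: Light wooden sample with a milled pocket, 60 (x) x 90 (y) x 16 mm, about 60 g, loose on the jig's plate (15 mm above the table). Starts at the +y end, 65 to 90 mm short of home, 2 to 4 mm off the fence and not quite parallel to it; slides along y to the stop. Origin: centre of its underside; y along its length.
- knob (a joint): Wing knob on the ratchet wheel, vertical axis at jig x -85, y 0. Rad: 0 jaw fully open, grows clockwise seen from above (closing), to 2.8; starts at 2.24. Jaw moves 10 mm/rad; pad meets a sample lying on the fence at 1.2 to 2.0. 28 teeth: clicks at multiples of 0.2244; pawl in, it only advances, and let go under load falls back to the last tooth. Friction 0.025 N m.
- knob_grip (a point): Grip point on the knob's axis, 86 mm above the table. The wing is a black bar 56 mm long, 17 mm thick, 66 to 96 mm above the table, its length along this point's x axis (turns with the knob; along the jig's x at joint value 0). Below it: wheel 78 mm across, teeth to 47 mm above the table, pawl arm to 60 mm.
- pawl (a joint): Throw-over pawl, a steel L pivoted about the jig's x at jig x -117, y -60, z 51 mm. Rad: 0 = arm (60 mm) level to +y, tip in the teeth (rides up to 0.06), tab upright; 1.6 = thrown clear, arm upright, tab level to -y. Its weight holds it either way; it topples by itself past about 0.8, and needs about 0.03 N m. Push the upright tab to -y to free, the upright arm to +y to engage.
- pawl_tab (a point): In the pawl's red tab (14 x 10 x 20 mm), 33 mm from the pivot; moves with the pawl. With the pawl in the teeth the tab stands upright, its top 92 mm above the table.
- pawl_arm (a point): In the pawl's steel arm (9 mm wide along jig x, 7 mm thick), 45 mm from the pivot; moves with the pawl. With the pawl thrown over, the arm stands upright, its end 111 mm above the table.
- spring_pad: Aluminium pressure pad, 32 mm wide, on two stems with red rings in front of the grey jaw block; pushes to +x at jig y -16 to 16. Its face is 5 mm to -x of its origin. Spring 5 N/mm, 12 mm travel: a click adds 11 N, felt as 0.11 N m at the knob. The rings, 2 mm wide at the jaw's face, are inside the jaw from 10 N on (0.10 N m at the knob).
- glasses_case: White glasses case, 62 x 106 x 40 mm, loose on the table; a bystander. Origin: centre of its underside.
- sanding_block: Brown sanding block, 64 x 113 x 35 mm, loose on the table; a bystander. Origin: centre of its underside.

How it is judged:
On the way, in this order (a step that is already met when the one before it is completed fails the run):
1. the pawl is thrown over, clear of the teeth (value of joint pawl above 1.3 rad), for 0.2 s.
2. the sample sits home on the end stop, along the fence (y of sample in the frame of stop_face between 0.0425 and 0.0475 m and angle between the y axis of sample and the y axis of stop_face, either way round below 0.035 rad and z of sample in the frame of stop_face below -0.005 m), for 0.2 s.
3. the pawl is back in the teeth and the pad holds the sample (all of step 2 and value of joint pawl below 0.15 rad and contact force between spring_pad and sample above 7 N), for 0.2 s.
At the end, for the whole second after the job is handed in: The sample lies flat on the plate, its end within 2.5 mm of the end stop and its length within 0.035 rad (2 degrees) of the fence line; the pawl is down in the teeth (below 0.15 rad) and by itself keeps the spring pad pressing on the sample with 7 to 24 N; all at rest (all of step 3 and contact force between spring_pad and sample below 24 N and velocity of joint knob between -0.05 and 0.05 rad/s and linear speed of sample below 0.01 m/s); the robot touches nothing.
It fails at once if the pad squeezes the sample with more than 30 N, which bruises it (contact force between spring_pad and sample above 30 N).
It fails at once if the sample is rammed on the end stop with more than 25 N (contact force between sample and end_stop above 25 N).
It fails at once if the glasses case is moved by more than 3 cm (distance of glasses_case from where it was at the start of the episode above 0.03 m).
It fails at once if the sanding block is moved by more than 3 cm (distance of sanding_block from where it was at the start of the episode above 0.03 m).
It also fails if it takes over 72 s, if anything falls off the work surface, if the arm or the gripper's body presses on something with over 40 N, if the wrist force passes 120 N, or if a joint passes its speed limit or range.

### The arm

A 6-joint arm with a two-finger parallel gripper is mounted at the origin on a cart in front of the work surface, level with it; the furniture and walls round the work are solid. World frame = base frame: x ahead of the robot, y to its left, z up, the work surface at z = 0. Lengths are in m, angles in rad, forces in N, time in s.
With the tool pointing down it reaches from about 0.275 to 0.85 m from the base axis. Payload 19 kg.
Tool frame: the origin (TCP) lies on the centre line of the jaws, within the pads' length; the fingertips stand 19 mm ahead of it and the grasp point (between the pads) is the TCP; z points along the fingers, y is the line along which they close (so a half turn about z gives the same grasp; the last joint's range is limited). The gripper opens to 85 mm and grips with 20 to 120 N. Pads are 22 mm wide; open, the fingers measure 114 mm over their backs; the gripper's body (76 mm by 85 mm) begins 54 mm behind the grasp point. The pads swing forward as they close: fully open they stand 13 mm farther back than shut.
Start: joints at [1.029, 0.15, 1.437, -0, 1.554, -0.134], TCP at [0.228, 0.528, 0.25] pointing down, gripper open.
Joint ranges: [-2.8, 2.8], [-0.68, 2.1], [0.12, 2.68], [-1.39, 4.53], [0.16, 2.79], [-2.81, 2.81]. Speed limits (rad/s): [1.89, 1.89, 2.22, 3.01, 3.01, 3.01].

### API

Orientations are given as a unit quaternion [x, y, z, w].
In Python, from plant import bot gives the robot as it stands. Calls block until the motion is done:
- bot.movep(position, orientation): joint-space move of the TCP to a pose.
- bot.line_to(position, rot=None, velocity=0.15): straight line of the TCP; rot=None keeps the orientation; velocity is the mean speed in m/s.
- bot.move_joints(angles): joint-space move.
- bot.gripper_to(opening, force=None): finger opening in m; force is the grip in N (None keeps the last); returns when the fingers have stopped.
- bot.wait(seconds).
- bot.inverse_kinematics(position, orientation): joint angles nearest the present ones, or None.
- bot.read_state(): the state.
- bot.get_image(name): name is "scene" or "top"; returns a dict with "frame" (420x560x3 uint8, blue, green, red), "K" (3x3 intrinsics, pixels), "eye" and "orientation" of the camera in the world. Camera axes: x right, y down, z forward; pixel columns grow to the right and rows downward; lengths in m; the calibration is good to about 2 mm. A picture is of the moment at which its call begins. There is no depth.
A pose or a line that the arm cannot do raises bot.PlanningError and nothing moves.
- bot.close_job(): hands the job in; it is judged then, once.
The state is a dict: "clock": time; "joints": joint angles; "dq": joint speeds; "tau": joint torques, N m; "position": TCP position; "tool_rot": TCP orientation; "force": force on the tool from outside, world axes, zero at the start; "moment": the same for the moment, N m; "finger_gap": finger opening in m; "grasp_force": force on a finger pad.
Only numpy, scipy, OpenCV 4.12 (cv2) and the standard library are available. Lean on these libraries where they do the work, as an engineer would, in place of code of your own. Each camera call takes 0.05 s, during which the arm holds its last target. There are 200 camera calls.

## Working session

There is one attempt and no reset: what is moved stays moved. The work goes in short steps, each a Python script; the robot and the scene stay as the last script left them, time stands still between calls to the robot, and variables do not carry over. Pictures are saved under pics/ and viewed, at most 10 in all, crops included, and the job is handed in when it is done.

```bash
ls; mkdir -p pics
python3 - <<'E'
from plant import bot
import cv2
for n in("scene","top"):
    d=bot.get_image(n); cv2.imwrite(f"pics/{n}0.png",d["frame"]); print(n,d["K"],d["eye"],d["orientation"])
print(bot.read_state())
E
```

```text
pics
scene [[463.95049041   0.         282.93313855]
 [  0.         463.95049041 211.59280682]
 [  0.           0.           1.        ]] [ 1.30331044 -0.20513162  0.48405006] [ 0.68300502  0.51412968 -0.31856735 -0.40949928]
top [[461.67910766   0.         283.47259099]
 [  0.         461.67910766 212.46117931]
 [  0.           0.           1.        ]] [0.4568635  0.0330094  1.23030908] [ 0.71649736 -0.69672068  0.03172986 -0.01431931]
{'clock': 0.1, 'joints': array([ 1.02900102e+00,  1.50900535e-01,  1.43794209e+00,  3.60190938e-05,
        1.55380168e+00, -1.34023664e-01]), 'dq': array([-0.00259949, -0.00131847, -0.00167912,  0.00049964,  0.00068703,
        0.00101407]), 'tau': array([ 5.71890268e-03, -7.14379478e+01, -5.71796966e+01, -6.59005309e-05,
        7.08854539e-03, -8.16352417e-05]), 'position': array([0.22794235, 0.52767409, 0.24976841]), 'tool_rot': array([ 2.02476468e-01,  9.79286987e-01, -4.90119888e-04, -1.91307626e-04]), 'force': array([ 0.6894956 , -0.27995669, -0.45003607]), 'moment': array([-0.02172446, -0.06371659, -0.01165123]), 'grasp_force': 0.0, 'finger_gap': 0.08531445155604843}
```

View pics/scene0.png

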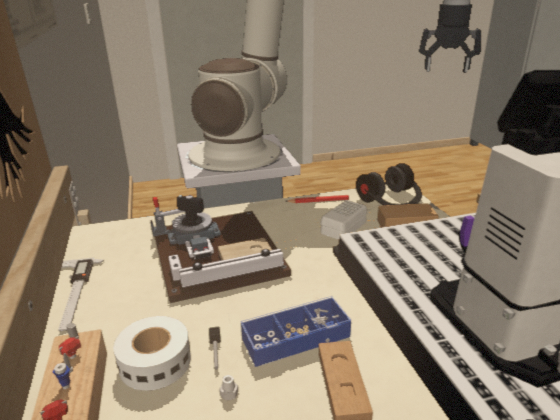

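View pics/top0.png

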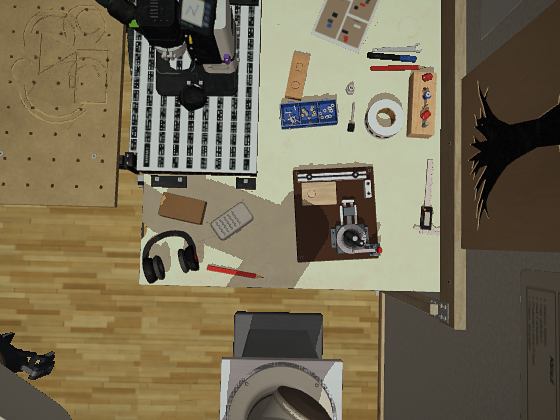

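The scene view shows the jig with the knob at (190,215), red tab at (156,203) and sample at (245,248). In the top view the jig spans about (294..381, 163..262), with the knob at (351,237), red tab at (379,250) and sample at (319,193). Image up is world +x.

```bash
cat > h.py <<'E'
from plant import bot
import cv2, numpy as np
from scipy.spatial.transform import Rotation as R
def ray(d,uv):
    v=np.linalg.inv(d["K"])@[uv[0],uv[1],1]; return np.array(d["eye"]),R.from_quat(d["orientation"]).apply(v)
def onplane(d,uv,z):
    e,v=ray(d,uv); return e+v*(z-e[2])/v[2]
def tri(d1,p1,d2,p2):
    A=[];b=[]
    for d,p in((d1,p1),(d2,p2)):
        e,v=ray(d,p); v=v/np.linalg.norm(v); P=np.eye(3)-np.outer(v,v); A.append(P); b.append(P@e)
    return np.linalg.lstsq(np.vstack(A),np.hstack(b),rcond=None)[0]
def proj(d,X):
    c=d["K"]@R.from_quat(d["orientation"]).inv().apply(np.array(X)-d["eye"]); return c[:2]/c[2]
E
python3 - <<'E'
from h import *
t=bot.get_image("top");s=bot.get_image("scene")
f=t["frame"]; hsv=cv2.cvtColor(f,cv2.COLOR_BGR2HSV)
print(hsv[255,310],hsv[215,310],hsv[170,300],hsv[193,320],hsv[240,310])
roi=np.zeros(f.shape[:2],np.uint8); roi[155:270,285:390]=1
m=((hsv[...,2]<90)&(roi>0)).astype(np.uint8)
m=cv2.morphologyEx(m,cv2.MORPH_CLOSE,np.ones((5,5)))
cs=cv2.findContours(m,0,2)[0]; c=max(cs,key=cv2.contourArea)
print(cv2.boundingRect(c)); b=cv2.boxPoints(cv2.minAreaRect(c)); print(b)
for p in b: print(onplane(t,p,.015).round(4))
def red(d,x0,x1,y0,y1):
    h=cv2.cvtColor(d["frame"],cv2.COLOR_BGR2HSV); k=(((h[...,0]<8)|(h[...,0]>172))&(h[...,1]>150)&(h[...,2]>70))
    r=np.zeros_like(k); r[y0:y1,x0:x1]=1; y,x=np.nonzero(k&r); print(len(x),x.min(),x.max(),y.min(),y.max()); return x.mean(),y.mean()
a=red(t,370,390,235,262); c=red(s,145,165,192,214); print(a,c,tri(t,a,s,c))
z=np.hstack([cv2.resize(f[155:270,285:390],None,fx=4,fy=4,interpolation=2),])
cv2.imwrite("pics/t1.png",z); cv2.imwrite("pics/s1.png",cv2.resize(s["frame"][180:300,135:300],None,fx=4.8,fy=4.8,interpolation=2))
E
```

```text
[ 11 130  43] [  8 124  41] [  9 158  34] [ 18  78 180] [ 11 128  42]
(293, 166, 87, 97)
[[291.4401  169.76123]
 [374.19675 164.74567]
 [379.80148 257.22415]
 [297.04483 262.23972]]
[ 0.6508 -0.0139  0.015 ]
[ 0.6712 -0.2346  0.015 ]
[ 0.4257 -0.253   0.015 ]
[ 0.4068 -0.035   0.015 ]
24 377 381 248 252
43 153 158 197 206
(np.float64(379.0833333333333), np.float64(250.08333333333334)) (np.float64(155.4418604651163), np.float64(201.46511627906978)) [ 0.44518352 -0.23355416  0.08395875]
```

View pics/t1.png

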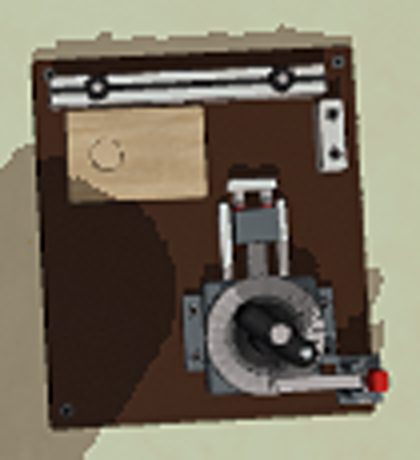

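View pics/s1.png

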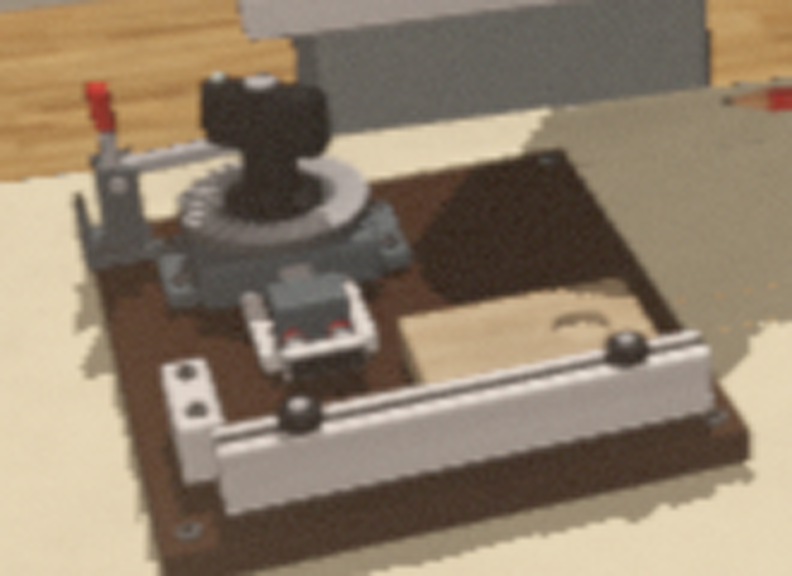

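The top crop shows plate corners near (33,62), (350,47), (375,412), (50,427), the knob cap at (281,333), the sample spanning (67..207, 105..201), the end stop at (318..346, 99..172) and the red tab at (377,381). The scene crop agrees: tab at (98,105), knob top cap at (258,80).

```bash
cat >> h.py <<'E'
def fit(J,W):
    J=np.array(J);W=np.array(W); a=J.mean(0);b=W.mean(0); H=(J-a).T@(W-b)
    th=np.arctan2(H[0,1]-H[1,0],H[0,0]+H[1,1]); c,s=np.cos(th),np.sin(th); M=np.array([[c,-s],[s,c]]); return th,b-M@a
E
python3 - <<'E'
from h import *
t=bot.get_image("top");s=bot.get_image("scene")
T=lambda x,y:(285+(x+.5)/4-.5,155+(y+.5)/4-.5)
S=lambda x,y:(135+(x+.5)/4.8-.5,180+(y+.5)/4.8-.5)
J=[(.105,.14),(.105,-.075),(-.14,-.075),(-.14,.14)]
W=[onplane(t,T(*p),.015)[:2] for p in [(33,62),(350,47),(376,412),(50,427)]]
th,o=fit(J,W);c,sn=np.cos(th),np.sin(th);M=np.array([[c,-sn],[sn,c]])
print("top",th,o,np.round(np.array(W)-(np.array(J)@M.T+o),4).tolist())
J2=[(-.14,.14),(.105,.14),(.105,-.075)]
W2=[onplane(s,S(*p),.015)[:2] for p in [(565,152),(745,440),(162,548)]]
th2,o2=fit(J2,W2);print("scene",th2,o2)
for n,a,b in [("knobcap",(281,333),(260,80)),("tab",(377,381),(98,105)),("bolt",(331,117),(187,372)),("bolt2",(334,154),(197,409)),("cornerNL",(50,427),(565,152)),("sampleNR corner",(207,195),(400,320))]:
    X=tri(t,T(*a),s,S(*b)); print(n,X.round(4),"jig",(M.T@(X[:2]-o)).round(4))
for n,pts,z in [("sample",[(67,110),(205,105),(207,195),(70,201)],.031),("stop",[(318,101),(342,99),(346,170),(322,172)],.039),("fence face top",[(53,106),(325,93)],.041)]:
    for p in pts: print(n,(M.T@(onplane(t,T(*p),z)[:2]-o)).round(4))
E
```

```text
top 0.07729487514160964 [ 0.55749628 -0.16403199] [[-0.0015, -0.0014], [-0.0014, 0.0016], [0.0008, -0.0003], [0.002, 0.0001]]
scene 0.048343382280048315 [ 0.55571857 -0.16291458]
knobcap [ 0.4737 -0.1697  0.0992] jig [-0.084   0.0008]
tab [ 0.4456 -0.2337  0.0841] jig [-0.1169 -0.0608]
bolt [ 0.6138 -0.2105  0.0546] jig [ 0.0526 -0.0506]
bolt2 [ 0.5935 -0.2137  0.0267] jig [ 0.0321 -0.0523]
cornerNL [ 0.4093 -0.0341  0.0137] jig [-0.1377  0.141 ]
sampleNR corner [ 0.5634 -0.1318  0.0322] jig [0.0084 0.0317]
sample [0.0683 0.1189]
sample [0.0674 0.0282]
sample [0.0082 0.0303]
sample [0.0086 0.1201]
stop [ 0.0655 -0.0446]
stop [ 0.0661 -0.0604]
stop [ 0.0195 -0.0602]
stop [ 0.0189 -0.0444]
fence face top [0.0701 0.1286]
fence face top [ 0.0703 -0.0491]
```

The jig fit (yaw 0.0773, origin at 0.5575, -0.164) reproduces the stated knob, tab, stop and sample positions to about 1–2 mm. Now I'll throw the pawl.

```bash
cat >> h.py <<'E'
TH=0.0773; O=np.array([.5575,-.164])
def P(x,y,z): # jig mm -> world; z world mm
    c,s=np.cos(TH),np.sin(TH); return [O[0]+(c*x-s*y)/1e3,O[1]+(s*x+c*y)/1e3,z/1e3]
def Q(yaw): # tool x axis at jig yaw, pointing down
    return (R.from_euler("z",yaw+TH)*R.from_euler("x",np.pi)).as_quat()
def st(n=1):
    s=bot.read_state(); print("t %.1f"%s["clock"],"pos",s["position"].round(4),"F",s["force"].round(2),"M",s["moment"].round(3),"j6 %.3f gap %.4f"%(s["joints"][5],s["finger_gap"])); return s
E
python3 - <<'E'
from h import *
q=Q(np.pi/2)
bot.gripper_to(0)
bot.movep(P(-121,-41,160),q); st()
bot.line_to(P(-121,-41,93)); st()
bot.line_to(P(-121,-80,93),velocity=.06); st()
bot.line_to(P(-121,-80,170)); st()
bot.wait(.3)
t=bot.get_image("top");s=bot.get_image("scene")
z=np.hstack([cv2.resize(t["frame"][155:275,285:395],(385,420),interpolation=2),cv2.resize(s["frame"][170:290,135:245],(385,420),interpolation=2)])
cv2.imwrite("pics/p1.png",z)
E
```

```text
t 3.8 pos [ 0.4403 -0.2138  0.1601] F [-0.05 -0.17 -0.34] M [ 0.008  0.045 -0.018] j6 -0.688 gap -0.0001
t 4.4 pos [ 0.4404 -0.2143  0.0936] F [ 0.36  0.15 -0.48] M [-0.035  0.029 -0.011] j6 -0.688 gap -0.0001
t 5.2 pos [ 0.4429 -0.253   0.0929] F [-0.01 -0.24 -0.13] M [ 0.001 -0.014  0.015] j6 -0.747 gap 0.0002
t 5.9 pos [ 0.4428 -0.2528  0.1691] F [-0.2  -0.19 -0.98] M [-0.003 -0.005  0.026] j6 -0.747 gap 0.0001
```

View pics/p1.png

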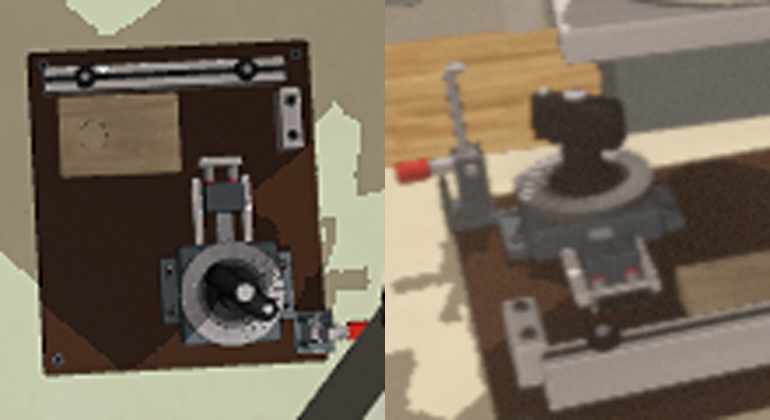

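The pawl is thrown: the scene half shows the arm upright at (457,105) and the red tab level at (410,170). Next is the knob.

```bash
cat >> h.py <<'E'
def turn(dq): # knob + = closing (cw from above) => yaw decreases => j6 increases
    j=bot.read_state()["joints"].copy(); j[5]+=dq; bot.move_joints(j)
E
python3 - <<'E'
from h import *
bot.gripper_to(.045)
bot.movep(P(-85,0,160),Q(np.pi-2.244)); st()
bot.line_to(P(-85,0,90)); st()
bot.gripper_to(0,40); s=st()
turn(-.15); st()
turn(-1.80); st()
bot.gripper_to(.05); st()
bot.line_to(P(-85,0,150)); s=st()
E
```

```text
t 7.6 pos [ 0.4727 -0.1708  0.1601] F [ 0.16 -0.5  -0.11] M [-0.07   0.037  0.05 ] j6 0.094 gap 0.0447
t 8.2 pos [ 0.473  -0.171   0.0907] F [ 0.97 -0.36  0.16] M [0.019 0.035 0.022] j6 0.096 gap 0.0448
t 8.6 pos [ 0.4716 -0.1697  0.0913] F [-20.95  11.34  24.38] M [1.9   3.437 0.009] j6 0.096 gap 0.0162
t 8.9 pos [ 0.4714 -0.1696  0.0916] F [-5.42  2.35  0.69] M [0.413 0.802 0.044] j6 -0.050 gap 0.0161
t 10.5 pos [ 0.4727 -0.169   0.0916] F [ 12.89   8.48 -10.54] M [ 1.104 -2.127 -0.042] j6 -1.846 gap 0.0161
t 10.9 pos [ 0.4715 -0.1698  0.0918] F [-0.52 -1.3  -0.37] M [ 0.005  0.001 -0.005] j6 -1.849 gap 0.0501
t 11.5 pos [ 0.4725 -0.1705  0.1494] F [ 0.14  0.07 -0.33] M [-0.016 -0.    -0.053] j6 -1.851 gap 0.0499
```

Run:
```python
from h import *
bot.gripper_to(.02)
bot.movep(P(39,145,130),Q(np.pi/2)); st()
bot.line_to(P(39,145,40)); st()
bot.line_to(P(39,62,40),velocity=.05); s=st(); 
ey=np.array([-np.sin(TH),np.cos(TH),0]); b=0
y=62
while y>50:
    y-=.7; bot.line_to(P(39,y,40),velocity=.02); bot.wait(.05); f=bot.read_state()["force"]@ey
    print(round(y,1),round(f,2),end=" ")
    if f>4: break
st(); bot.wait(.3)
bot.line_to(P(39,y+12,40)); bot.line_to(P(39,y+12,130)); st()
bot.gripper_to(0); bot.line_to(P(-60,100,180),velocity=.3); st()
t=bot.get_image("top")
cv2.imwrite("pics/p2.png",cv2.resize(t["frame"][155:275,285:395],(550,600),interpolation=2))
```

```text
t 13.4 pos [ 0.5851 -0.0167  0.1301] F [ 0.19  0.34 -0.44] M [-0.008 -0.003  0.034] j6 -0.238 gap 0.0199
t 14.1 pos [ 0.5856 -0.0166  0.0408] F [-0.37  0.39  1.43] M [ 0.029 -0.004  0.015] j6 -0.237 gap 0.0200
t 15.9 pos [ 0.5916 -0.099   0.04  ] F [ 0.28 -0.55  0.04] M [-0.03   0.036  0.043] j6 -0.372 gap 0.0198
61.3 0.14 60.6 -0.19 59.9 -0.26 59.2 -0.47 58.5 -0.15 57.8 5.11 t 17.7 pos [ 0.5918 -0.103   0.04  ] F [-0.6   5.08  0.89] M [0.805 0.106 0.021] j6 -0.378 gap 0.0200
t 19.0 pos [ 0.5906 -0.0914  0.129 ] F [-0.14  0.02 -0.12] M [ 0.004  0.005 -0.009] j6 -0.360 gap 0.0199
t 19.9 pos [ 0.49   -0.0689  0.1806] F [ 0.16 -0.37 -0.32] M [-0.012  0.029 -0.013] j6 -0.373 gap 0.0002
```

View pics/p2.png

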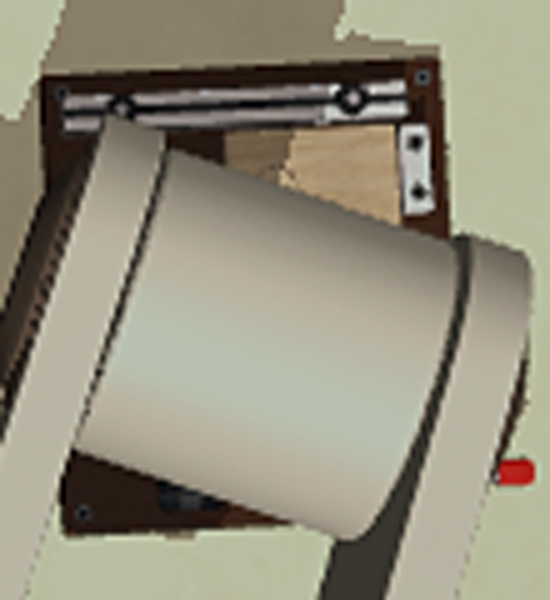

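The sample's end is against the stop at (400,165), square to it. I'll drop the pawl back now.

Run:
```python
from h import *
bot.movep(P(-120,-92,180),Q(np.pi/2))
bot.line_to(P(-120,-92,104)); st()
bot.line_to(P(-120,-39,104),velocity=.06); st()
bot.wait(.3)
bot.line_to(P(-120,-39,170)); st()
bot.line_to(P(-60,-130,190),velocity=.3)
t=bot.get_image("top");s=bot.get_image("scene")
z=np.hstack([cv2.resize(t["frame"][155:275,285:395],(385,420),interpolation=2),cv2.resize(s["frame"][170:290,135:245],(385,420),interpolation=2)])
cv2.imwrite("pics/p3.png",z)
```

```text
t 21.4 pos [ 0.4455 -0.2648  0.1047] F [ 0.78 -0.43  0.52] M [0.01  0.024 0.023] j6 -0.763 gap 0.0000
t 22.5 pos [ 0.4409 -0.2124  0.104 ] F [-0.79 -0.61 -0.9 ] M [-0.032  0.019 -0.012] j6 -0.684 gap -0.0002
t 23.4 pos [ 0.4407 -0.212   0.1693] F [-0.96 -0.32 -0.16] M [-0.005  0.031 -0.044] j6 -0.683 gap 0.0004
```

View pics/p3.png

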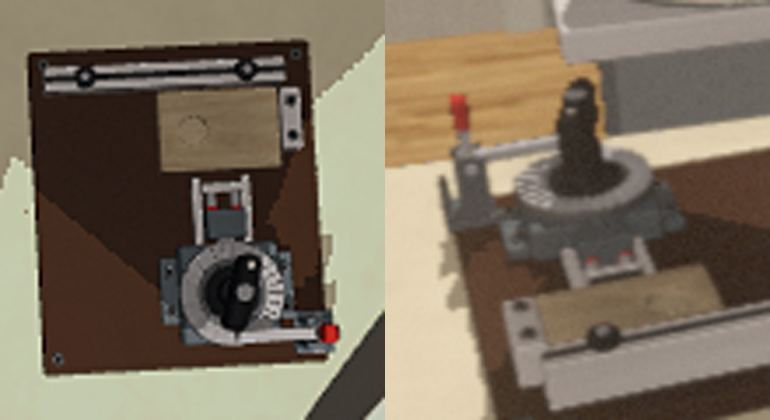

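The pawl is back in the teeth (tab upright, arm level) and the sample is home. I'll now advance the knob while watching the torque.

```bash
cat >> h.py <<'E'
def mz():
    v=[]
    for _ in range(10): bot.wait(.03); v.append(bot.read_state()["moment"][2])
    return np.mean(v)
E
python3 - <<'E'
from h import *
bot.gripper_to(.045)
bot.movep(P(-86,1,160),Q(np.pi-.294))
bot.line_to(P(-86,1,90)); st(); m0=mz()
bot.gripper_to(0,40); s=st()
j0=s["joints"].copy()
def to(q):
    j=j0.copy(); j[5]+=q-.294; bot.move_joints(j); m=mz()-m0; jj=bot.read_state()["joints"][5]-j0[5]+.294; print("q %.3f act %.3f mz %.3f"%(q,jj,m)); return m
to(.93); to(1.03)
for k in (5,6):
    to(k*.2244-.06); to(k*.2244+.03)
st()
E
```

```text
t 26.2 pos [ 0.472  -0.17    0.0906] F [ 0.34  0.42 -0.54] M [ 0.014  0.005 -0.031] j6 -1.853 gap 0.0450
t 26.9 pos [ 0.4719 -0.1688  0.0904] F [-0.04  9.    6.78] M [1.428 0.053 0.003] j6 -1.853 gap 0.0167
q 0.930 act 0.929 mz 0.010
q 1.030 act 1.028 mz 0.023
q 1.062 act 1.060 mz -0.024
q 1.152 act 1.150 mz -0.026
q 1.286 act 1.285 mz -0.034
q 1.376 act 1.375 mz -0.032
t 30.8 pos [ 0.4718 -0.1687  0.0904] F [-3.74  3.04  6.31] M [ 0.428  0.944 -0.017] j6 -0.772 gap 0.0159
```

```bash
cat >> h.py <<'E'
J0=-1.853
def to(q):
    j=bot.read_state()["joints"].copy(); j[5]=J0+q-.294; bot.move_joints(j); m=mz(); print("q %.3f mz %.3f"%(bot.read_state()["joints"][5]-J0+.294,m)); return m
E
python3 - <<'E'
from h import *
for q in (1.47,1.53,1.60,1.65,1.70,1.75):
    if to(q)>.10: break
st()
E
```

```text
q 1.469 mz 0.015
q 1.529 mz 0.027
q 1.599 mz 0.018
q 1.649 mz 0.042
q 1.699 mz 0.074
q 1.749 mz 0.053
t 34.3 pos [ 0.4717 -0.1687  0.0904] F [-3.25  3.47  4.16] M [0.585 0.866 0.102] j6 -0.398 gap 0.0164
```

Run:
```python
from h import *
to(1.81); to(1.83); print(mz(),mz(),mz())
j=st()["joints"]
s=bot.get_image("scene");t=bot.get_image("top")
z=np.hstack([cv2.resize(t["frame"][195:245,325:375],(390,390),interpolation=2),cv2.resize(s["frame"][225:260,180:215],(390,390),interpolation=2)])
cv2.imwrite("pics/p4.png",z)
```

```text
q 1.809 mz 0.062
q 1.830 mz 0.129
0.15539729355912196 0.133034022547417 0.1478868548157956
t 36.5 pos [ 0.4717 -0.1687  0.0904] F [-3.19  2.36  4.5 ] M [0.521 0.795 0.173] j6 -0.317 gap 0.0161
```

View pics/p4.png

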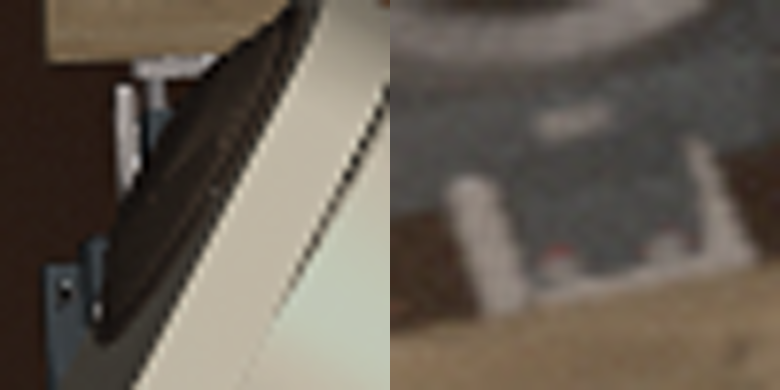

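Run:
```python
from h import *
to(1.80); print(np.mean([mz() for _ in range(5)]))
bot.gripper_to(.045); st()
bot.line_to(P(-86,1,160)); print("free",mz()); bot.line_to(P(-60,-130,190),velocity=.3)
s=bot.get_image("scene");t=bot.get_image("top")
F=np.mean([bot.get_image("scene")["frame"].astype(float) for _ in range(6)],0).astype(np.uint8)
h=F[225:262,180:220].astype(int); r=h[...,2]-np.maximum(h[...,0],h[...,1]); print("red",(r>25).sum(),r.max())
z=np.hstack([cv2.resize(t["frame"][195:245,325:375],(390,390),interpolation=2),cv2.resize(F[225:260,180:215],(390,390),interpolation=2)])
cv2.imwrite("pics/p5.png",z); np.save("F8.npy",F)
b=cv2.imread("pics/scene0.png")[225:262,180:220].astype(int); r=b[...,2]-np.maximum(b[...,0],b[...,1]); print("red start",(r>25).sum(),r.max())
# wing angle from top view
st()
```

```text
q 1.800 mz 0.103
0.07550810527818218
t 39.2 pos [ 0.4717 -0.1688  0.0904] F [ 0.05 -1.33 -0.95] M [-0.022 -0.021  0.036] j6 -0.347 gap 0.0451
free -0.005308971975568457
red 4 30
red start 132 61
t 41.1 pos [ 0.5077 -0.2978  0.1902] F [-0.99 -0.34  0.56] M [0.027 0.036 0.005] j6 -0.511 gap 0.0453
```

View pics/p5.png

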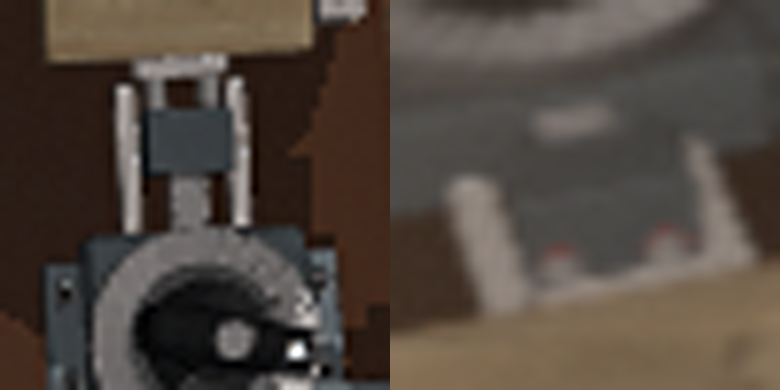

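The scene half still shows thin red slivers at (557,248) and (665,238). I'll measure how much of the rings shows compared with the unloaded start picture.

Run:
```python
import numpy as np,cv2
F=np.load("F8.npy").astype(int); S=cv2.imread("pics/scene0.png").astype(int)
for n,I,cs in(("start",S,((195,249),(205,247))),("now",F,((195,247),(204,246)))):
    for cx,cy in cs:
        w=I[cy-4:cy+5,cx-4:cx+5]; r=(w[...,2]-(w[...,0]+w[...,1])/2); L=w.sum(2)/3
        print(n,(np.clip(r-12,0,None)/L).sum().round(2)); print(r.astype(int))
```

```text
start 3.28
[[11  3  3  5  2  3  3  5  4]
 [12  7  3  4  4  4  4  2  4]
 [17  9  4  4  9  9  5  6  1]
 [13  8  4 16 32 32 13  5  3]
 [15  9 12 44 56 44 29 16  7]
 [16 15 20 33 26 17 15 19 12]
 [16 15 18 20 14 14 12 14 12]
 [16 13 10 13 14 13 15 16 14]
 [14 14 13 10 10 14 15 17 15]]
start 4.24
[[ 3  3  2  2  4  2 11 16 14]
 [ 3  4  4  5  4  3 10 16 16]
 [ 3  4  5  6  2  4  9 14 17]
 [ 3  6  6 15 24 25 16 15 17]
 [ 3  5 26 62 61 59 43 20 17]
 [ 4  7 33 32 20 19 15 14 16]
 [ 4  7 25 20 15 13 14 14 17]
 [ 6 13 20 18 16 15 16 16 16]
 [12 14 16 16 13 12 14 16 16]]
now 1.27
[[ 6  3  3  3  3  4  2  3  2]
 [ 6  3  3  3  3  3  3  2  3]
 [ 7  4  4  2  3  3  4  3  2]
 [ 8  4  4  6  9  5  3  2  4]
 [10  5  8 28 32 17  5  3  2]
 [13  8 16 20 15 11  7  4  3]
 [12  7  9 12 11 11 10  7  8]
 [15 11  9 10 13 13 15 16 15]
 [15 13 15 16 17 17 21 22 25]]
now 2.03
[[ 2  3  3  2  2  2  3  6 13]
 [ 2  2  2  3  1  2  2  6 12]
 [ 3  2  3  2  6  5  2  8 13]
 [ 3  3  2  7 27 20  8  7 12]
 [ 3  3  7 20 19 14 21 18 13]
 [ 2  4 13 16 12 10 12 11 13]
 [ 4  4  8 11 12 12 12 15 16]
 [ 7 11 14 15 15 15 17 19 21]
 [16 17 19 21 24 26 27 27 28]]
```

About a third of the ring red is still visible, so the pad is under 10 N. One more click is needed.

Run:
```python
from h import *
bot.movep(P(-86,1,160),Q(np.pi-1.795))
bot.line_to(P(-86,1,90)); st()
bot.gripper_to(0,40); J=st()["joints"][5]
import h; h.J0=J-1.795+.294
ms=[]
for q in (1.88,1.96,2.01,2.045):
    m=to(q)
    if m>.25: print("high"); break
print("hold",np.mean([mz() for _ in range(3)]))
to(2.025)
bot.gripper_to(.045); st()
bot.line_to(P(-86,1,160)); bot.line_to(P(-60,-130,190),velocity=.3); st()
F=np.mean([bot.get_image("scene")["frame"].astype(float) for _ in range(6)],0).astype(np.uint8); t=bot.get_image("top")
for cx,cy in((195,247),(204,246)):
    w=F[cy-4:cy+5,cx-4:cx+5].astype(int); print((w[...,2]-(w[...,0]+w[...,1])/2).astype(int))
z=np.hstack([cv2.resize(t["frame"][165:260,305:390],(385,430),interpolation=2),cv2.resize(F[190:290,145:235],(385,430),interpolation=2)])
cv2.imwrite("pics/p6.png",z)
```

```text
t 42.4 pos [ 0.4721 -0.1702  0.0906] F [ 0.1  -0.4  -0.57] M [-0.021 -0.003 -0.034] j6 -0.352 gap 0.0448
t 42.7 pos [ 0.4717 -0.1699  0.0911] F [-6.42  0.28  9.  ] M [0.106 1.046 0.04 ] j6 -0.352 gap 0.0165
q 1.879 mz 0.163
q 1.957 mz 0.151
q 2.006 mz 0.167
q 2.041 mz 0.181
hold 0.18253273351778754
q 2.025 mz 0.231
t 47.0 pos [ 0.4716 -0.1699  0.0915] F [ 0.44 -0.39  0.14] M [ 0.011  0.024 -0.005] j6 -0.122 gap 0.0449
t 48.3 pos [ 0.5073 -0.2986  0.1885] F [-1.42  0.79  0.06] M [-0.017 -0.021  0.02 ] j6 -0.285 gap 0.0451
[[ 5  3  2  2  3  2  2  3  3]
 [ 8  3  3  2  2  3  2  3  2]
 [ 8  4  3  3  3  3  3  3  3]
 [ 8  4  5  3  3  3  4  3  3]
 [11  5  4  4  3  4  3  2  3]
 [12  5  5  6  7  7  6  3  3]
 [13  6  6  9 10 11  9  7  7]
 [14 10  7 11 11 13 15 14 14]
 [15 13 14 15 15 17 20 21 25]]
[[ 3  3  2  1  2  2  1  8 13]
 [ 3  2  3  2  2  1  2  6 13]
 [ 3  2  3  2  2  2  2  6 12]
 [ 2  3  2  2  3  2  2  5 12]
 [ 3  3  2  3  5  7  6  6 12]
 [ 3  2  3  6  9  9  9  9 12]
 [ 3  3  7  9 11 11 14 13 15]
 [ 9 11 15 15 15 15 17 20 21]
 [16 17 19 21 24 26 27 27 28]]
```

View pics/p6.png

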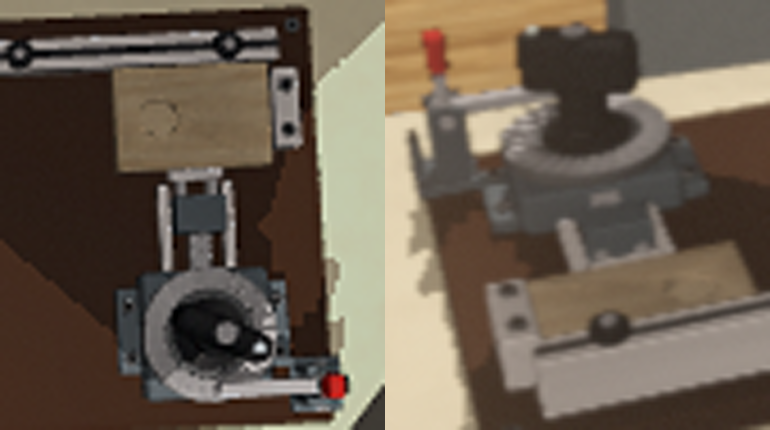

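The rings are fully inside, the pawl is down (tab at (433,50)), and the sample is against both stop and fence. I'm handing in.

```bash
python3 -c "
from h import *
print(bot.close_job()); st()"
```

```text
the job is handed in; nothing more can be done
None
the job is handed in; nothing more can be done
```

The job is handed in at about 48 s of the allowed 72: the sample sits home against the stop and fence, the pawl is in the teeth, and the rings are just inside the jaw at an estimated 17 N. No verdict was shown.

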